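Sort vials and plungers into their holders

ROBOT

A 6-joint arm with a two-finger parallel gripper is mounted at the origin on the work surface; the furniture and walls round the work are solid. World frame = base frame: x ahead of the robot, y to its left, z up, the work surface at z = 0. Lengths are in m, angles in rad, forces in N, time in s.
With the tool pointing down it reaches from about 0.3 to 0.875 m from the base axis. Payload 6.4 kg.
Tool frame: the origin (TCP) lies on the mounting face of the last link; the fingertips stand 166 mm ahead of it and the grasp point (between the pads) lies 147 mm ahead of it; z points along the fingers, y is the line along which they close (so a half turn about z gives the same grasp; the last joint's range is limited). The gripper opens to 88 mm and grips with 3 to 60 N. Pads are 18 mm wide; open, the fingers measure 123 mm over their backs; the gripper's body (75 mm by 187 mm) begins 45 mm behind the grasp point.
Start: joints at [-1.464, 0.181, 1.607, -0, 1.354, -0.206], TCP at [0.177, -0.547, 0.405] pointing down, gripper open.
Joint ranges: [-2.99, 2.99], [-0.89, 2.07], [0.3, 2.58], [-1.14, 4.28], [0, 2.63], [-3.12, 3.12]. Speed limits (rad/s): [2.57, 2.57, 3.01, 3.14, 3.14, 3.14].

INTERFACE

Orientations are given as a 3x3 rotation matrix whose columns are the frame's x, y, z axes.
In Python, from rig import arm, grab_frame gives the robot as it stands. The module is installed in compiled form; this text tells all that it offers.
- The arm moves only by the shell command python3 -m inch 'ROWS' [FORCE]. ROWS is JSON, a list of rows, each a list of 3 entries, a list of its own where there are three numbers: the finger opening in mm, from 0 to 88.1, then the shift along the tool's x, y, z in mm, then the turn about the tool's z in degrees. A call has 1 to 8 rows; each row shifts and turns the commanded pose from where the row before left it, along the tool's axes as they then stand; what a row does not reach is not made up. A row lasts 1/10 s, in which the tool goes at most 50 mm and 8.59 degrees, less where a joint would pass 70% of its speed; a pose out of reach is approached as far as the arm can. A call is refused whole if a number of a shift passes 50 or a number of a turn 8.59, either way. A call with a gripper value outside its range is refused whole. The fingers move at their own pace and stop on an object; FORCE is the grip in N (left out, the last holds). Time passes only in rows, so rows that do not move let the fingers close. It gives the time, the measured TCP pose, the force, the opening and the grip force at its end, in the units of the state.
- arm.state(): the state, without advancing time (a new reading comes with each control period).
- grab_frame(name): name is "scene" or "top" or "wrist"; returns a dict with "img" (480x640x3 uint8, blue, green, red), "z_map" (480x640 float32, m along the optical axis (not along the pixel's ray), 0 where there is no reading), "mtx" (3x3 intrinsics, pixels), "rvec" (rotation vector, rad) and "tvec" (3), from world to camera coordinates, as OpenCV has them. Camera axes: x right, y down, z forward; pixel columns grow to the right and rows downward; lengths in m; the calibration is good to about 2 mm. A picture is of the moment at which its call begins.
- arm.job_done(): hands the job in; it is judged then, once.
The state is a dict: "clock": time; "joints": joint angles; "joint_vel": joint speeds; "tau": joint torques, N m; "position": TCP position; "eef_rot": TCP orientation; "force": force on the tool from outside, world axes, zero at the start; "moment": the same for the moment, N m; "finger_gap": finger opening in m; "grasp_force": force on a finger pad.
Only numpy, scipy, OpenCV 4.12 (cv2) and the standard library are available. Lean on these libraries where they do the work, as an engineer would, in place of code of your own. Each camera call takes 0.05 s, during which the arm holds its last target. There are 200 camera calls.

TASK

Sort the mixed vials and plungers round the water bath into their holders: stand the two small screw-cap vials in the two round pockets of the one block, one in each, and the two plungers with the black tips in the two square pockets of the other, one in each. Keep vials and plungers upright all the time, set them down on the pocket floors, and do not disturb the amber bottle that stands beside them.

Things in the scene. Friction and masses are not known exactly. Their poses are not given: they have to be found in the camera images.
- vial_a: a small round screw-cap vial (amber, blue cap), 27 mm diameter, 50 mm high, straight body up to about 40 mm, cap 16 mm wide. Stands upright. Origin: centre of its underside, z up along its axis. Loose, about 35 g.
- vial_b: a second small vial of the same size and shape (white, yellow cap), same origin and axes. Loose; the two vials are interchangeable.
- plunger_a: a small white plunger with a black rubber tip, 32 mm high, standing upright on its 18 mm wide foot flange (6 mm high, takes up an 18 x 18 mm square along its x and y); above the flange it is a stem and tip that grip as 10 x 10 mm, sides along its x and y. Origin: centre of its underside, z up. Loose, about 20 g.
- plunger_b: a second plunger of the same size and shape, same origin and axes. Loose; the two plungers are interchangeable.
- vial_block: fixed rectangular plastic block, 104 mm (x) by 56 mm (y), 20 mm high, with two ROUND pockets of 44 mm diameter, 15 mm deep, centred at x = -24.5 and +24.5 mm, y = 0. Origin: centre of its underside; pocket floors at z = 5 mm, top at z = 20 mm.
- plunger_tray: fixed low plastic block, 96 mm (x) by 52 mm (y), 14 mm high, with two SQUARE pockets, 36 x 36 mm, sides along its x and y, 9 mm deep, centred at x = -22.5 and +22.5 mm, y = 0. Origin: centre of its underside; pocket floors at z = 5 mm, top at z = 14 mm.
- float_bath: fixed round water bath that stands in the middle of the work: an obstacle. Its origin is the centre of its underside; the black rim is 87 mm high and reaches 147 mm from that centre. The centres of the things stand 30 to 65 mm from its rim, so a wide gripper should close along the rim (tangentially), not towards it.
- bottle_amber: a bystander: the loose amber bottle that stands nearest to the work, 52 mm diameter, 105 mm high, upright. Origin: centre of its underside. To be left alone.
Things that resemble listed ones, but are neither listed nor needed, are in the scene too. Leave any purple look-alike of the vial_a alone.

How it is judged:
At the end, for the whole second after the job is handed in: Each vial stands upright on the floor of its own round pocket in the vial block (within 10 mm of its centre in x and y), each plunger upright on the floor of its own square pocket in the plunger tray (within 10.5 mm); all at rest and released (y of vial_a in the frame of vial_block between -0.01 and 0.01 m and (x of vial_a in the frame of vial_block between -0.0345 and -0.0145 m or x of vial_a in the frame of vial_block between 0.0145 and 0.0345 m) and z of each of vial_a, vial_b in the frame of vial_block below 0.009 m and angle between each of vial_a, vial_b, plunger_a, plunger_b's own z axis and vertical below 0.12 rad and linear speed of each of vial_a, vial_b, plunger_a, plunger_b below 0.02 m/s and y of vial_b in the frame of vial_block between -0.01 and 0.01 m and (x of vial_b in the frame of vial_block between -0.0345 and -0.0145 m or x of vial_b in the frame of vial_block between 0.0145 and 0.0345 m) and horizontal distance between vial_a and vial_b above 0.025 m and y of plunger_a in the frame of plunger_tray between -0.0105 and 0.0105 m and (x of plunger_a in the frame of plunger_tray between -0.033 and -0.012 m or x of plunger_a in the frame of plunger_tray between 0.012 and 0.033 m) and z of each of plunger_a, plunger_b in the frame of plunger_tray below 0.009 m and y of plunger_b in the frame of plunger_tray between -0.0105 and 0.0105 m and (x of plunger_b in the frame of plunger_tray between -0.033 and -0.012 m or x of plunger_b in the frame of plunger_tray between 0.012 and 0.033 m) and horizontal distance between plunger_a and plunger_b above 0.02 m); the robot touches nothing.
It fails at once if vial_a is tipped over (angle between vial_a's own z axis and vertical above 0.6 rad).
It fails at once if vial_b is tipped over (angle between vial_b's own z axis and vertical above 0.6 rad).
It fails at once if plunger_a is tipped over (angle between plunger_a's own z axis and vertical above 0.6 rad).
It fails at once if plunger_b is tipped over (angle between plunger_b's own z axis and vertical above 0.6 rad).
It fails at once if the amber bottle is disturbed (distance of bottle_amber from where it was at the start of the episode above 0.025 m or angle between bottle_amber's own z axis and vertical above 0.4 rad).
It also fails if it takes over 93 s, if anything falls off the work surface, if the arm or the gripper's body presses on something with over 40 N, if the wrist force passes 120 N, or if a joint passes its speed limit or range.

## Working session

There is one attempt and no reset: what is moved stays moved. The work goes in short steps, Python scripts to look and compute and a shell command to move; the robot and the scene stay as the last step left them, time stands still between calls to the robot, and variables do not carry over. Pictures are saved under pics/ and viewed, at most 14 in all, crops included, and the job is handed in when it is done.

```bash
mkdir -p pics
cat > h.py <<'E'
import numpy as np,cv2
from rig import arm,grab_frame
def cam(f):
    R=cv2.Rodrigues(np.array(f["rvec"],float))[0];t=np.array(f["tvec"],float).ravel();return R,t,np.array(f["mtx"],float)
def ray(f,uv,z):
    R,t,K=cam(f);d=R.T@np.linalg.inv(K)@np.array([uv[0],uv[1],1.]);c=-R.T@t
    return c+d*(z-c[2])/d[2]
def pts(f):
    R,t,K=cam(f);Z=f["z_map"];v,u=np.mgrid[0:480,0:640]
    P=np.stack([(u-K[0,2])/K[0,0]*Z,(v-K[1,2])/K[1,1]*Z,Z],-1)
    W=(P-t)@R;W[Z==0]=np.nan;return W
E
python3 - <<'E'
from h import *
import pickle
for n in("scene","top","wrist"):
    f=grab_frame(n);cv2.imwrite(f"pics/{n}0.png",f["img"]);pickle.dump(f,open(n+"0.pkl","wb"))
    R,t,K=cam(f);print(n,-R.T@t,R[2],K[0,0])
print(arm.state())
E
```

```text
scene [-0.1662601   0.75445892  0.66437005] [ 0.54728035 -0.67269272 -0.49796458] 560.8783250129919
top [ 0.48210802 -0.10047758  0.95166536] [ 0.07080459 -0.00616698 -0.99747114] 468.39844731917344
wrist [ 0.25012142 -0.52319918  0.38338141] [-0.28149266 -0.08943007 -0.95538691] 410.0463392069689
{'clock': 0.15, 'joints': array([-1.46428611e+00,  1.81361965e-01,  1.60771129e+00,  5.51839780e-06,
        1.35381256e+00, -2.06308258e-01]), 'joint_vel': array([ 0.00073379, -0.00139556, -0.00269898, -0.00047021,  0.00132278,
       -0.00077303]), 'tau': array([ 7.33359502e-04, -4.34231937e+01, -3.42177057e+01,  7.01884297e-02,
        3.55745363e-02, -7.59594695e-05]), 'position': array([ 0.1769455 , -0.54691526,  0.4040541 ]), 'eef_rot': array([[ 9.51470371e-01,  3.07740337e-01, -1.32116356e-04],
       [ 3.07740247e-01, -9.51469540e-01,  1.28640784e-03],
       [ 2.70174894e-04, -1.26463647e-03, -9.99999164e-01]]), 'force': array([-0.02810875,  0.30169751, -0.3768458 ]), 'moment': array([-0.00417923,  0.03942132, -0.02470239]), 'grasp_force': 0.0, 'finger_gap': 0.08826301233515586}
```

View pics/scene0.png

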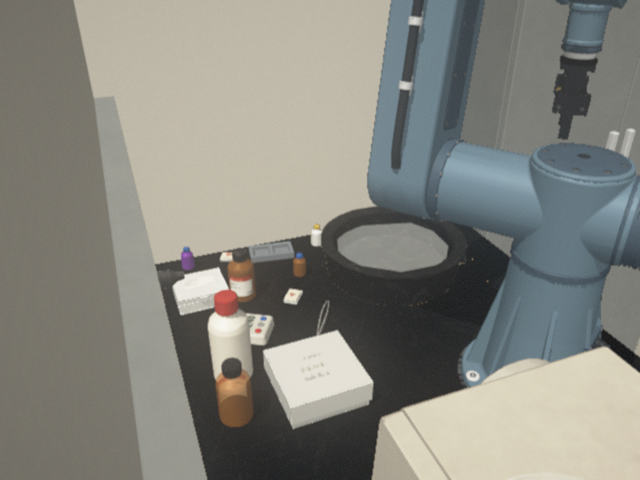

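View pics/top0.png

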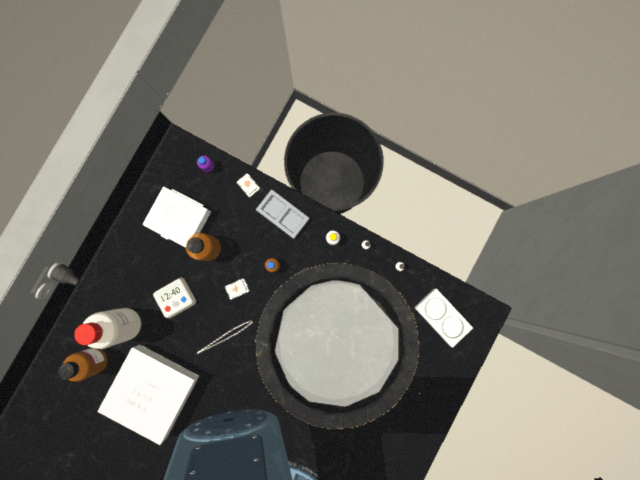

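The top view shows vial_a (amber with blue cap) at (272,265), vial_b (white with yellow cap) at (333,237) and the plungers at (366,244) and (400,266). The grey tray with square pockets is at (283,214), the white block with round pockets at (444,317), the bath at (338,345) and the amber bottle at (203,247). The purple look-alike at (205,163) is to be left alone. The scene view shows vial_a at (299,265), vial_b at (316,235) and the tray at (271,251).

Next I measure these and make an enlarged crop.

Run:
```python
from h import *
import pickle
f=pickle.load(open("top0.pkl","rb"));g=pickle.load(open("scene0.pkl","rb"))
im=f["img"];W=pts(f);Ws=pts(g);np.set_printoptions(precision=4,suppress=True)
cv2.imwrite("pics/crop_top.png",cv2.resize(im[180:360,230:480],None,fx=3.2,fy=3.2,interpolation=cv2.INTER_CUBIC))
def blob(I,lo,hi,roi):
    x0,y0,x1,y1=roi;m=np.zeros(I.shape[:2],np.uint8)
    m[y0:y1,x0:x1]=cv2.inRange(cv2.cvtColor(I,cv2.COLOR_BGR2HSV),lo,hi)[y0:y1,x0:x1]
    c=max(cv2.findContours(m,0,2)[0],key=cv2.contourArea);M=cv2.moments(c);a=M["m00"]
    k=cv2.drawContours(np.zeros_like(m),[c],-1,255,-1)>0
    return np.array([M["m10"]/a,M["m01"]/a]),a,k,c
def tri(a,b):
    P=[]
    for q in(f,g):
        R,t,K=cam(q);P.append(K@np.c_[R,t])
    X=cv2.triangulatePoints(P[0],P[1],a.reshape(2,1),b.reshape(2,1)).ravel();return X[:3]/X[3]
blue=((100,100,40),(118,255,255));yel=((20,100,80),(35,255,255))
for n,c,r,s in(("a cap",blue,(260,250,290,280),(285,245,310,280)),("b cap",yel,(320,225,350,255),(305,220,330,250))):
    u,A,k,_=blob(im,*c,r);v,B,ks,_=blob(g["img"],*c,s)
    print(n,u,A,v,B,"tri",tri(u,v),"z top",np.nanmedian(W[k],0),"scene",np.nanmedian(Ws[ks],0),"ray z.05",ray(f,u,.05))
for n,r in(("p1",(355,233,378,256)),("p2",(390,255,412,278))):
    u,A,k,c=blob(im,(0,0,120),(180,90,255),r);print(n,u,A,"z",np.nanpercentile(W[k],[5,50,95],axis=0)[:,2],"ray z.006",ray(f,u,.006),"hull",cv2.minAreaRect(c))
for n,r,lo,h in(("tray",(245,180,320,250),(90,0,60),.014),("block",(405,280,485,360),(0,0,120),.02)):
    u,A,k,c=blob(im,lo,(180,110,255),r);q=cv2.minAreaRect(c);bp=cv2.boxPoints(q)
    C=np.array([ray(f,p,h) for p in bp]);print(n,u,q,"z",np.nanpercentile(W[k][:,2],[5,50,95]));print(C,C.mean(0),np.linalg.norm(np.roll(C,-1,0)-C,axis=1))
    e=C[1]-C[0];e2=C[2]-C[1];e=e if np.linalg.norm(e)>np.linalg.norm(e2) else e2;print("long axis deg",np.degrees(np.arctan2(e[1],e[0])))
u,A,k,c=blob(im,(0,0,90),(180,80,255),(260,270,415,420));print("bath",ray(f,u,.07),np.nanmedian(W[k],0))
```

```text
a cap [270.5425 264.7712] 25.5 [298.775 254.975] 20.0 tri [0.4996 0.0024 0.0502] z top [0.4996 0.002  0.0503] scene [0.4995 0.0026 0.0505] ray z.05 [0.5    0.0027 0.05  ]
b cap [333.     236.3125] 32.0 [316.4301 226.2151] 15.5 tri [ 0.5514 -0.1192  0.0496] z top [ 0.5526 -0.1186  0.0499] scene [ 0.5501 -0.1193  0.0509] ray z.05 [ 0.5521 -0.1186  0.05  ]
p1 [364.4564 244.5179] 32.5 z [0.0007 0.0127 0.0313] ray z.006 [ 0.5374 -0.1827  0.006 ] hull ((364.8235168457031, 244.29415893554688), (8.246211051940918, 7.761139392852783), 75.96376037597656)
p2 [398.3615 265.9624] 35.5 z [-0.0007  0.0132  0.0309] ray z.006 [ 0.4925 -0.2499  0.006 ] hull ((398.5, 266.0), (8.0, 7.0), 90.0)
tray [268.797  200.0879] ((267.5384216308594, 202.19229125976562), (12.203404426574707, 26.34825897216797), 33.6900634765625) z [0.0025 0.0078 0.0164]
[[ 0.612   0.0362  0.014 ]
 [ 0.656   0.0062  0.014 ]
 [ 0.6417 -0.0141  0.014 ]
 [ 0.5979  0.016   0.014 ]] [0.6269 0.0111 0.014 ] [0.0533 0.0248 0.0532 0.0247]
long axis deg -34.354840264556465
block [443.4369 317.4154] ((443.36578369140625, 317.39190673828125), (55.657676696777344, 29.827054977416992), 46.97493362426758) z [0.0024 0.0119 0.0222]
[[ 0.4104 -0.2748  0.02  ]
 [ 0.4494 -0.3195  0.02  ]
 [ 0.3679 -0.3912  0.02  ]
 [ 0.3294 -0.3465  0.02  ]] [ 0.3892 -0.333   0.02  ] [0.0593 0.1086 0.059  0.1082]
long axis deg -138.6341922171366
bath [ 0.3501 -0.1195  0.07  ] [ 0.3486 -0.1194  0.0624]
```

View pics/crop_top.png

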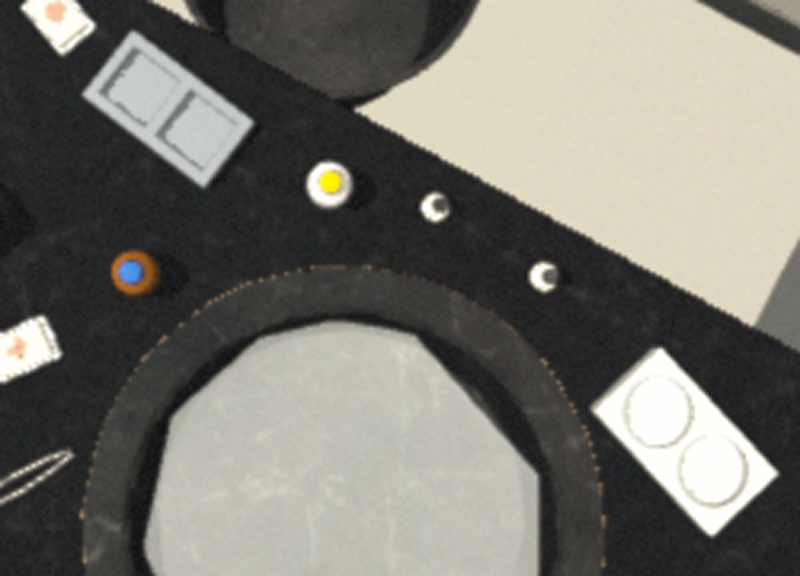

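View pics/wrist0.png

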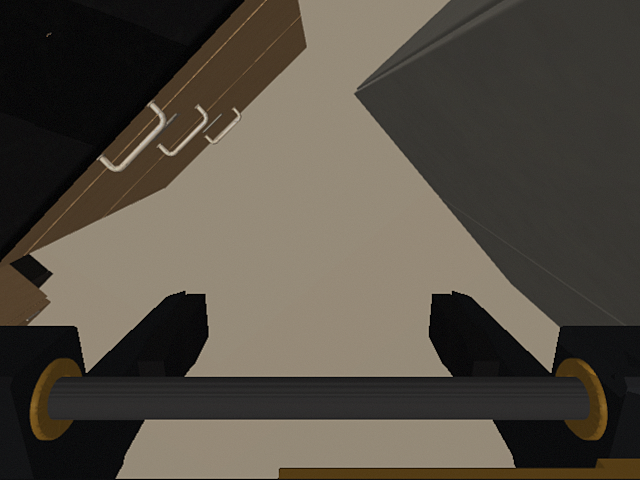

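The crop confirms the targets. Blue-capped amber vial_a is at (133,272), yellow-capped white vial_b at (330,184), and the two white plungers with dark tips at (436,207) and (544,276). The tray's pockets are square and the block's are round. The wrist view shows only the table edge. The purple vial lies outside the crop and does not match.

Cap heights of about 0.050 m agree with the text. I now move over the work area for a second view.

```bash
python3 -m inch '[[88,[45,-21,5],0],[88,[45,-21,5],0],[88,[45,-21,5],0],[88,[45,-21,5],0],[88,[45,-21,5],0]]'>/dev/null
python3 -m inch '[[88,[45,-21,5],0],[88,[45,-21,5],0],[88,[45,-21,5],0],[88,[45,-21,5],0],[88,[45,-21,5],0],[88,[0,0,0],0],[88,[0,0,0],0],[88,[0,0,0],0]]'
python3 - <<'E'
from h import *
import pickle
f=grab_frame("wrist");cv2.imwrite("pics/wrist1.png",f["img"]);pickle.dump(f,open("wrist1.pkl","wb"))
s=arm.state();print(s["clock"],s["position"],s["eef_rot"][:,1])
E
```

```text
clock: 1.45
position: [0.54, -0.2094, 0.3545]
eef_rot: [[0.952, 0.307, -0.001], [0.307, -0.952, -0.0], [-0.001, -0.0, -1.0]]
force: [-0.2, -0.0, -0.0]
finger_gap: 0.0877
grasp_force: 0.0
1.5 [ 0.53982732 -0.20977161  0.3547116 ] [ 3.06357039e-01 -9.51916676e-01  8.28835591e-05]
```

View pics/wrist1.png

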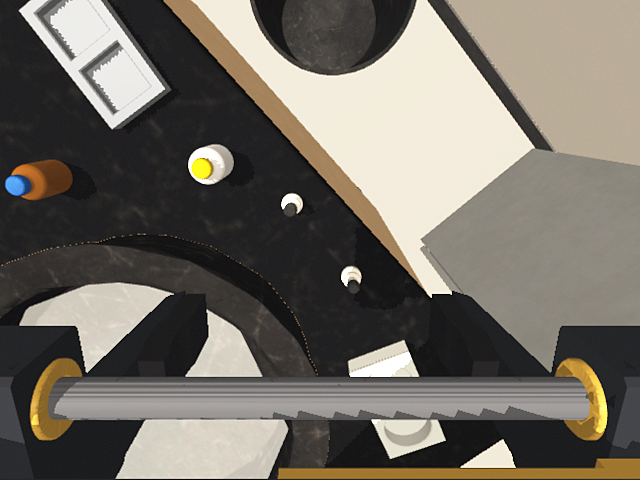

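Wrist view: the tray is at (95,60), vial_b's cap at (203,168) and vial_a's cap at (18,185). The plunger tips are at (291,210) and (353,287), and the block is partly hidden near (400,400).

Run:
```python
from h import *
import pickle
np.set_printoptions(precision=4,suppress=True)
f=pickle.load(open("top0.pkl","rb"));w=pickle.load(open("wrist1.pkl","rb"))
def P(q):
    R,t,K=cam(q);return K@np.c_[R,t]
def tri(a,b):
    X=cv2.triangulatePoints(P(f),P(w),np.float64(a).reshape(2,1),np.float64(b).reshape(2,1)).ravel();return X[:3]/X[3]
def cen(m):
    v,u=np.nonzero(m);return np.array([u.mean(),v.mean()])
Wt,Ww=pts(f),pts(w)
def near(W,x,y,r):return np.hypot(W[...,0]-x,W[...,1]-y)<r
for n,x,y in(("p1",.5374,-.1827),("p2",.4925,-.2499)):
    o=[]
    for W in(Wt,Ww):
        m=near(W,x,y,.025)&(W[...,2]>.024);o.append(cen(m));print(n,m.sum(),"tip",np.nanmedian(W[m],0),"top z",np.nanpercentile(W[m][:,2],90))
    m=near(Ww,x,y,.025)&(Ww[...,2]>.004)&(Ww[...,2]<.009);print(" flange",m.sum(),np.nanmean(Ww[m],0),"tri tip",tri(*o))
for n,x,y,r,h in(("tray",.617,-.01,.07,.014),("block",.389,-.333,.075,.02)):
    for nm,q,W in(("top",f,Wt),("wr",w,Ww)):
        m=(near(W,x,y,r)&(W[...,2]>h-.003)&(W[...,2]<h+.006)).astype(np.uint8)
        p=W[m>0][:,:2]*1000; print(n,nm,m.sum(),cv2.minAreaRect(p.astype(np.float32)),"z",np.median(W[m>0][:,2]))
        if n=="tray":
            c=max(cv2.findContours(m,0,2)[0],key=cv2.contourArea);print(" px",cv2.minAreaRect(c))
# block circles in top view
g=cv2.cvtColor(f["img"],cv2.COLOR_BGR2GRAY)
roi=cv2.resize(g[275:360,400:490],None,fx=6,fy=6,interpolation=cv2.INTER_CUBIC)
c=cv2.HoughCircles(roi,cv2.HOUGH_GRADIENT,1,80,param1=60,param2=20,minRadius=45,maxRadius=80)
for u,v,r in c[0][:4]:print("circ",u/6+400,v/6+275,r/6,ray(f,(u/6+400,v/6+275),.02))
m=near(Wt,.6,.12,.12)&(Wt[...,2]>.095)&(Wt[...,2]<.115);print("bottle cap?",m.sum(),np.nanmedian(Wt[m],0))
m=near(Wt,.35,-.12,.17)&(Wt[...,2]>.08);(cx,cy),r=cv2.minEnclosingCircle((Wt[m][:,:2]).astype(np.float32));print("rim",cx,cy,r,np.nanmedian(Wt[m],0))
```

```text
p1 22 tip [ 0.5371 -0.1855  0.0309] top z 0.033233756161166306
p1 11613 tip [ 0.5528 -0.1695  0.2677] top z 0.27007534119985965
 flange 91 [ 0.5427 -0.1871  0.006 ] tri tip [ 0.5255 -0.168   0.2273]
p2 24 tip [ 0.4921 -0.2513  0.0305] top z 0.03227988203277657
p2 140 tip [ 0.494  -0.254   0.0299] top z 0.03130518201896721
 flange 102 [ 0.4967 -0.2525  0.006 ] tri tip [ 0.4925 -0.2535  0.0263]
tray top 608 ((613.9917602539062, -4.467681884765625), (130.02053833007812, 52.0241813659668), 51.4577751159668) z 0.014686201368076978
 px ((281.9591064453125, 213.3974151611328), (47.53651428222656, 25.832592010498047), 37.30394744873047)
tray wr 4514 ((603.8596801757812, -19.641094207763672), (97.34831237792969, 53.349735260009766), 51.297183990478516) z 0.013398186585496387
 px ((93.83705139160156, 48.23622512817383), (153.426513671875, 71.56024169921875), 51.95295715332031)
block top 749 ((388.8811340332031, -333.80926513671875), (105.2553939819336, 56.224853515625), 41.49181365966797) z 0.020059155585747657
block wr 1690 ((388.6627197265625, -336.1020202636719), (106.12869262695312, 56.053550720214844), 41.284523010253906) z 0.019567629703488597
circ 452.75 327.25 11.183333 [ 0.3694 -0.3508  0.02  ]
circ 436.41666 308.75 10.483334 [ 0.4063 -0.32    0.02  ]
bottle cap? 207 [0.5378 0.1332 0.1055]
rim 0.34594953060150146 -0.11078819632530212 0.1599975973367691 [ 0.2922 -0.0356  0.0888]
```

```bash
cat >> h.py <<'E'
def go(x,y,z):
    s=arm.state();d=np.array([x,y,z+.147])-s["position"];R=s["eef_rot"]
    print("t %.2f psi %.1f gap %.1f tool shift mm"%(s["clock"],np.degrees(np.arctan2(R[1,1],R[0,1])),s["finger_gap"]*1e3),np.round(R.T@d*1e3,1))
E
python3 -m inch '[[40,[0,0,0],8.59],[40,[0,0,0],8.59],[40,[0,0,0],8.59],[40,[0,0,0],8.59],[40,[0,0,0],8.59],[40,[0,0,0],8.59],[40,[0,0,0],0],[40,[0,0,0],0]]'
python3 - <<'E'
from h import *;import pickle
go(.4935,-.2525,.15); go(.4935,-.2525,.031)
f=pickle.load(open("top0.pkl","rb"));print(ray(f,(281.96,213.4),.014))
E
```

```text
clock: 2.3
position: [0.5399, -0.2099, 0.3549]
eef_rot: [[0.834, -0.552, 0.0], [-0.552, -0.834, -0.0], [0.0, 0.0, -1.0]]
force: [0.0, -0.6, -0.8]
finger_gap: 0.0399
grasp_force: 0.0
t 2.30 psi -123.5 gap 39.9 tool shift mm [-15.2  61.2  57.9]
t 2.30 psi -123.5 gap 39.9 tool shift mm [-15.2  61.1 176.9]
[ 0.60346337 -0.01762584  0.014     ]
```

```bash
python3 -m inch '[[40,[-7,31,28],0],[40,[-8,30,30],0],[40,[0,0,30],0],[40,[0,0,29],0],[40,[0,0,0],0],[40,[0,0,0],0]]'>/dev/null
python3 - <<'E'
from h import *
f=grab_frame("wrist");cv2.imwrite("pics/wrist2.png",f["img"]);go(.4935,-.2525,.031)
W=pts(f)
for lo,hi in((.003,.009),(.024,.036)):
    m=(np.hypot(W[...,0]-.4935,W[...,1]+.2525)<.025)&(W[...,2]>lo)&(W[...,2]<hi);v,u=np.nonzero(m);print(m.sum(),np.nanmean(W[m],0),u.mean() if len(u) else 0,v.mean() if len(v) else 0)
E
```

```text
t 2.95 psi -123.5 gap 40.0 tool shift mm [-0.7  1.2 61. ]
245 [ 0.49674088 -0.25712747  0.0058374 ] 324.60408163265305 249.50204081632654
366 [ 0.4937334  -0.25510523  0.0294392 ] 325.25956284153006 271.8743169398907
```

View pics/wrist2.png

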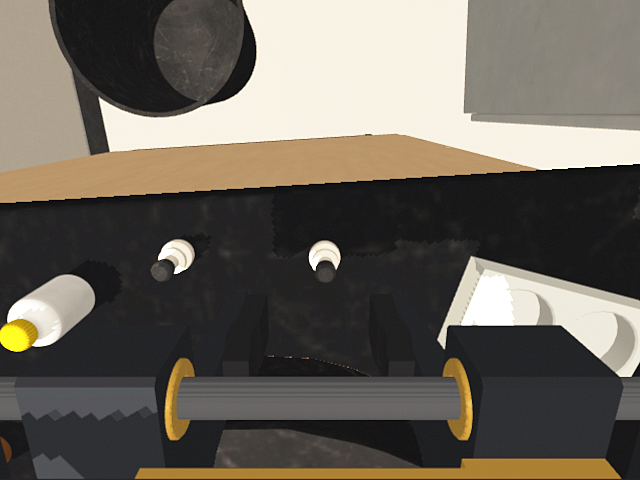

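Plunger p2's tip is at (325,270), centred between the fingers at columns about 257 and 382. Its tip is at 0.031 m, as it should be. I descend and grip.

```bash
python3 -m inch '[[40,[1,2.5,21],0],[40,[0,0,20],0],[40,[0,0,20],0],[40,[0,0,0],0],[0,[0,0,0],0],[0,[0,0,0],0],[0,[0,0,0],0],[0,[0,0,0],0]]' 12
python3 -m inch '[[0,[0,0,0],0],[0,[0,0,0],0],[0,[0,0,-15],0],[0,[0,0,-25],0],[0,[0,0,-35],0],[0,[0,0,-35],0],[0,[0,0,0],0]]'
python3 - <<'E'
from h import *
a=np.radians(51.3)
for s in(1,-1):go(.6037+s*.0225*np.cos(a),-.0186+s*.0225*np.sin(a),.0375)
E
```

```text
clock: 3.75
position: [0.4941, -0.2542, 0.1778]
eef_rot: [[0.833, -0.553, 0.001], [-0.553, -0.833, -0.001], [0.002, 0.0, -1.0]]
force: [0.5, -0.2, -0.0]
finger_gap: 0.01
grasp_force: 8.1
clock: 4.45
position: [0.4953, -0.2551, 0.2928]
eef_rot: [[0.833, -0.553, 0.008], [-0.553, -0.833, -0.006], [0.01, 0.001, -1.0]]
force: [0.3, 0.3, 0.2]
finger_gap: 0.0103
grasp_force: 12.0
t 4.45 psi -123.6 gap 10.3 tool shift mm [ -39.7 -279.5  107.6]
t 4.45 psi -123.6 gap 10.3 tool shift mm [ -43.7 -234.7  107.6]
```

```bash
python3 -m inch '[[0,[-6,-30,0],0],[0,[-7,-49,0],0],[0,[-7,-49,0],0],[0,[-7,-49,0],0],[0,[-7,-49,0],0],[0,[-6,-40,20],0],[0,[0,-13.5,25],0],[0,[0,0,15],0]]'
python3 -m inch '[[0,[0,0,0],0],[0,[0,0,0],0]]' >/dev/null
python3 - <<'E'
from h import *
f=grab_frame("wrist");cv2.imwrite("pics/wrist3.png",f["img"]);W=pts(f)
m=(np.hypot(W[...,0]-.6037,W[...,1]+.0186)<.075)&(W[...,2]>.011)&(W[...,2]<.018)
r=cv2.minAreaRect((W[m][:,:2]*1e3).astype(np.float32));print(m.sum(),r)
a=np.radians(51.3);go(.6037+.0225*np.cos(a),-.0186+.0225*np.sin(a),.0375)
E
```

```text
clock: 5.25
position: [0.6147, 0.0033, 0.2246]
eef_rot: [[0.835, -0.551, -0.003], [-0.551, -0.835, 0.001], [-0.003, 0.001, -1.0]]
force: [-1.1, -0.5, -0.2]
finger_gap: 0.01
grasp_force: 12.0
7730 ((603.6082153320312, -19.80176544189453), (96.64096069335938, 52.72703552246094), 51.2997932434082)
t 5.50 psi -123.7 gap 10.1 tool shift mm [ 2.5 -0.9 43. ]
```

View pics/wrist3.png

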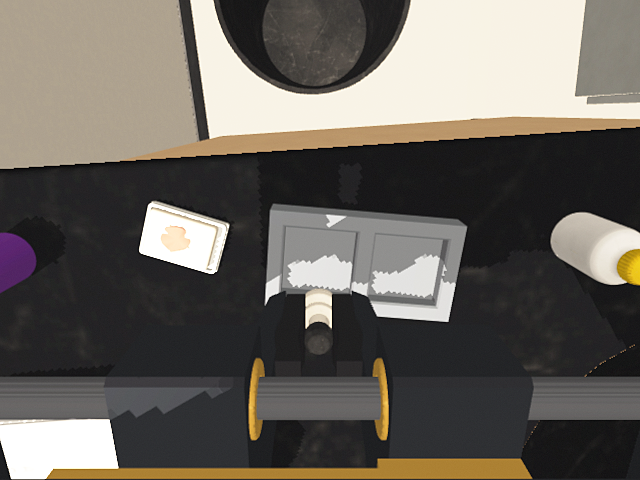

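The held plunger is upright at column 318 over the left pocket, whose centre is also at column 318. The tray centre is confirmed at (0.6036, -0.0195). I lower and release.

```bash
python3 -m inch '[[0,[2,0,15],0],[0,[0,0,12],0],[0,[0,0,10],0],[0,[0,0,4],0],[0,[0,0,0],0],[0,[0,0,0],0]]'
python3 -m inch '[[0,[0,0,1.5],0],[0,[0,0,0],0],[0,[0,0,0],0],[14,[0,0,0],0],[20,[0,0,0],0],[26,[0,0,0],0],[26,[0,0,0],0]]'
python3 -m inch '[[26,[0,0,-15],0],[26,[0,0,-30],0],[26,[0,0,-40],0],[40,[0,0,-20],0],[40,[0,0,0],0]]'
python3 - <<'E'
from h import *
f=grab_frame("wrist");cv2.imwrite("pics/wrist4.png",f["img"]);W=pts(f)
go(.5385,-.1865,.09)
m=(np.hypot(W[...,0]-.6177,W[...,1]+.002)<.014)&(W[...,2]>.025)&(W[...,2]<.045);print("placed tip",m.sum(),np.nanmean(W[m],0),W[m][:,2].max())
m=(np.hypot(W[...,0]-.5385,W[...,1]+.1865)<.015)&(W[...,2]>.024)&(W[...,2]<.04);print(m.sum(),np.nanmean(W[m],0))
E
```

```text
clock: 6.1
position: [0.6169, -0.0002, 0.1857]
eef_rot: [[0.833, -0.554, -0.0], [-0.554, -0.833, 0.0], [-0.0, 0.0, -1.0]]
force: [0.1, -0.3, -0.3]
finger_gap: 0.0104
grasp_force: 12.0
clock: 6.8
position: [0.6168, -0.0002, 0.1843]
eef_rot: [[0.833, -0.554, 0.0], [-0.554, -0.833, 0.0], [0.0, -0.0, -1.0]]
force: [0.0, -0.1, 0.5]
finger_gap: 0.0261
grasp_force: 0.0
clock: 7.3
position: [0.6184, -0.0004, 0.2945]
eef_rot: [[0.833, -0.554, 0.008], [-0.554, -0.833, -0.002], [0.008, -0.003, -1.0]]
force: [0.1, -0.2, -0.0]
finger_gap: 0.039
grasp_force: 0.0
t 7.35 psi -123.6 gap 39.7 tool shift mm [ 37.1 198.9  54.7]
placed tip 237 [ 6.16610419e-01 -1.79527744e-04  3.43903535e-02] 0.037333848880424986
9 [ 0.54071859 -0.18261579  0.02449872]
```

The first plunger stands on the pocket floor: its tip is at 0.037 m, which is 5 + 32 mm. Now the second plunger.

```bash
python3 -m inch '[[40,[9,49,0],0],[40,[9,49,0],0],[40,[9,49,5],0],[40,[9,40,25],0],[40,[1,12,25],0],[40,[0,0,0],0],[40,[0,0,0],0],[40,[0,0,0],0]]'>/dev/null
python3 - <<'E'
from h import *
f=grab_frame("wrist");W=pts(f)
m=(np.hypot(W[...,0]-.5385,W[...,1]+.1865)<.018)&(W[...,2]>.024)&(W[...,2]<.04);c=np.nanmean(W[m],0);print(m.sum(),c)
go(c[0],c[1],.031)
E
```

```text
386 [ 0.53919296 -0.18790379  0.02941027]
t 8.20 psi -123.5 gap 39.9 tool shift mm [ 2.   1.6 57.3]
```

```bash
python3 -m inch '[[40,[2,1.5,19],0],[40,[0,0,19],0],[40,[0,0,19],0],[40,[0,0,0],0],[0,[0,0,0],0],[0,[0,0,0],0],[0,[0,0,0],0],[0,[0,0,0],0]]' 12
python3 -m inch '[[0,[0,0,0],0],[0,[0,0,0],0],[0,[0,0,-15],0],[0,[0,0,-25],0],[0,[0,0,-35],0],[0,[0,0,-35],0],[0,[0,0,0],0]]'
python3 - <<'E'
from h import *
a=np.radians(51.3);go(.6036-.0225*np.cos(a),-.0192-.0225*np.sin(a),.0375)
E
```

```text
clock: 9.0
position: [0.5387, -0.1888, 0.1783]
eef_rot: [[0.833, -0.554, 0.002], [-0.554, -0.833, -0.001], [0.002, -0.0, -1.0]]
force: [1.0, 0.7, 2.1]
finger_gap: 0.0127
grasp_force: 12.0
clock: 9.7
position: [0.54, -0.1897, 0.2933]
eef_rot: [[0.833, -0.554, 0.008], [-0.554, -0.833, -0.005], [0.01, -0.0, -1.0]]
force: [0.3, -0.5, -0.1]
finger_gap: 0.0131
grasp_force: 12.0
t 9.70 psi -123.6 gap 13.1 tool shift mm [ -44.4 -154.8  108.4]
```

```bash
python3 -m inch '[[0,[-10,-30,0],0],[0,[-14,-45,0],0],[0,[-14,-45,0],0],[0,[-6,-35,20],0],[0,[0,0,25],0],[0,[0,0,15],0],[0,[0,0,0],0],[0,[0,0,0],0]]' >/dev/null
python3 - <<'E'
from h import *
f=grab_frame("wrist");cv2.imwrite("pics/wrist5.png",f["img"])
a=np.radians(51.3);go(.6036-.0225*np.cos(a),-.0192-.0225*np.sin(a),.0375)
E
```

```text
t 10.55 psi -123.7 gap 12.9 tool shift mm [ 1.9 -0.5 43.5]
```

View pics/wrist5.png

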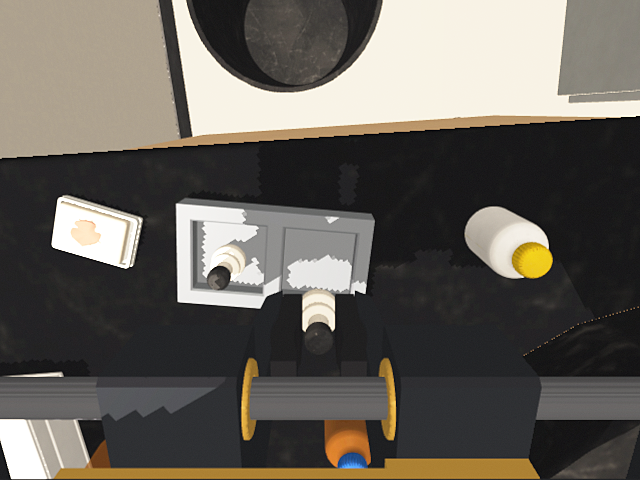

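The first plunger stands upright in the left pocket at (228,262). The held one is upright at (318,320), in front of the right pocket.

```bash
python3 -m inch '[[0,[2,0,15],0],[0,[0,0,12],0],[0,[0,0,10],0],[0,[0,0,4],0],[0,[0,0,0],0],[0,[0,0,0],0]]' >/dev/null
python3 -m inch '[[0,[0,0,2],0],[0,[0,0,0],0],[0,[0,0,0],0],[16,[0,0,0],0],[20,[0,0,0],0],[26,[0,0,0],0],[26,[0,0,0],0]]'
python3 -m inch '[[26,[0,0,-15],0],[26,[0,0,-30],0],[26,[0,0,-40],0],[26,[0,0,-35],0],[50,[0,0,0],0],[50,[0,0,0],0]]'
python3 - <<'E'
from h import *
f=grab_frame("wrist");W=pts(f);a=np.radians(51.3);c=np.array([.6036,-.0192]);e=np.array([np.cos(a),np.sin(a)])
for s in(1,-1):
    p=c+s*.0225*e;m=(np.hypot(W[...,0]-p[0],W[...,1]-p[1])<.016)&(W[...,2]>.028)&(W[...,2]<.045);q=np.nanmean(W[m],0);d=q[:2]-p;print(m.sum(),q,W[m][:,2].max(),"offset",d)
go(.552,-.119,.12)
E
```

```text
clock: 11.85
position: [0.5892, -0.0363, 0.1843]
eef_rot: [[0.833, -0.554, 0.0], [-0.554, -0.833, -0.0], [0.0, -0.0, -1.0]]
force: [-0.9, 0.2, 0.3]
finger_gap: 0.0262
grasp_force: 0.0
clock: 12.45
position: [0.5894, -0.0364, 0.3061]
eef_rot: [[0.833, -0.554, 0.003], [-0.554, -0.833, -0.001], [0.003, -0.001, -1.0]]
force: [-0.2, 0.3, -0.5]
finger_gap: 0.0399
grasp_force: 0.0
227 [ 0.61610345 -0.00065519  0.034365  ] 0.0374209373275208 offset [-0.00156451  0.00098513]
218 [ 0.58895524 -0.03546817  0.03451125] 0.03822596166085044 offset [-0.0005768   0.00129151]
t 12.50 psi -123.6 gap 44.0 tool shift mm [15.2 89.3 37.4]
```

Both plungers are in, within 2 mm of their pocket centres and at the right height. Now vial_b: I turn the tool to tangential and move over it.

```bash
python3 -m inch '[[50,[0,0,0],-8.59],[50,[0,0,0],-8.59],[50,[0,0,0],-8.59],[50,[0,0,0],0],[50,[0,0,0],0]]' >/dev/null
python3 - <<'E'
from h import *
f=grab_frame("wrist");W=pts(f);m=(np.hypot(W[...,0]-.552,W[...,1]+.119)<.02)&(W[...,2]>.044)&(W[...,2]<.056);print(m.sum(),np.nanmean(W[m],0))
go(.552,-.119,.10)
E
```

```text
463 [ 0.55362922 -0.11910804  0.04870847]
t 13.05 psi -98.1 gap 50.1 tool shift mm [-24.7  87.1  56.2]
```

```bash
python3 -m inch '[[50,[-12,43,10],0],[50,[-12,44,16],0],[50,[0,0,30],0],[50,[0,0,0],0],[50,[0,0,0],0],[50,[0,0,0],0]]' >/dev/null
python3 - <<'E'
from h import *
f=grab_frame("wrist");cv2.imwrite("pics/wrist6.png",f["img"]);W=pts(f);m=(np.hypot(W[...,0]-.553,W[...,1]+.119)<.02)&(W[...,2]>.044)&(W[...,2]<.056);print(m.sum(),np.nanmean(W[m],0))
go(.553,-.119,.037)
E
```

```text
743 [ 0.5536413  -0.11995908  0.04876658]
t 13.70 psi -97.8 gap 50.1 tool shift mm [-1.4  0.5 65.7]
```

View pics/wrist6.png

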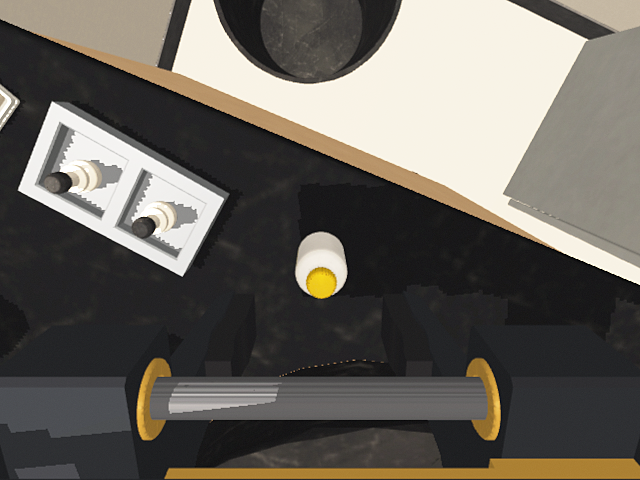

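Both plungers stand in their pockets at (75,178) and (158,218). vial_b, at column 321, is centred between the fingers. I descend and grip.

```bash
python3 -m inch '[[50,[-0.5,0.5,22],0],[50,[0,0,22],0],[50,[0,0,21.5],0],[50,[0,0,0],0],[10,[0,0,0],0],[10,[0,0,0],0],[10,[0,0,0],0],[10,[0,0,0],0]]' 15
python3 -m inch '[[10,[0,0,0],0],[10,[0,0,0],0],[10,[0,0,-15],0],[10,[0,0,-30],0],[10,[0,0,-40],0],[10,[0,0,-40],0],[10,[0,0,-15],0],[10,[0,0,0],0]]'
python3 -m inch '[[10,[0,0,0],-8.59],[10,[0,0,0],-8.59],[10,[0,0,0],-8.59],[10,[0,0,0],-8.59],[10,[0,0,0],-8.59],[10,[0,0,0],-8.59],[10,[0,0,0],-8.59]]'>/dev/null
python3 -m inch '[[10,[0,0,0],-8.59],[10,[0,0,0],-8.59],[10,[0,0,0],-8.59],[10,[0,0,0],-8.59],[10,[0,0,0],0],[10,[0,0,0],0]]'
python3 - <<'E'
from h import *
a=np.radians(41.4);e=np.array([np.cos(a),np.sin(a)])*.0245
for s in(1,-1):go(.3888+s*e[0],-.3345+s*e[1],.043)
E
```

```text
clock: 14.5
position: [0.5536, -0.1199, 0.1842]
eef_rot: [[0.991, -0.137, 0.002], [-0.137, -0.991, -0.001], [0.003, 0.001, -1.0]]
force: [-0.3, 0.9, 5.4]
finger_gap: 0.0265
grasp_force: 15.0
clock: 15.3
position: [0.5537, -0.12, 0.326]
eef_rot: [[0.991, -0.137, 0.005], [-0.137, -0.991, -0.002], [0.006, 0.002, -1.0]]
force: [0.8, 0.0, -1.5]
finger_gap: 0.0266
grasp_force: 15.0
clock: 16.6
position: [0.5524, -0.1195, 0.321]
eef_rot: [[0.063, 0.998, -0.003], [0.998, -0.063, 0.001], [0.001, -0.003, -1.0]]
force: [1.0, -0.7, -0.1]
finger_gap: 0.0266
grasp_force: 15.0
t 16.60 psi -3.6 gap 26.6 tool shift mm [-207.7 -132.1  131.2]
t 16.60 psi -3.6 gap 26.6 tool shift mm [-242.3 -166.7  131.2]
```

```bash
python3 -m inch '[[10,[-25,-17,0],0],[10,[-40,-28,0],0],[10,[-40,-28,0],0],[10,[-40,-28,0],0],[10,[-40,-28,0],0],[10,[-40,-27,0],0],[10,[-17,-11,0],0],[10,[0,0,0],0]]' >/dev/null
python3 -m inch '[[10,[0,0,25],0],[10,[0,0,25],0],[10,[0,0,15],0],[10,[0,0,0],0],[10,[0,0,0],0]]'
python3 - <<'E'
from h import *
f=grab_frame("wrist");cv2.imwrite("pics/wrist7.png",f["img"]);W=pts(f)
m=(np.hypot(W[...,0]-.389,W[...,1]+.334)<.07)&(W[...,2]>.017)&(W[...,2]<.024)
print(m.sum(),cv2.minAreaRect((W[m][:,:2]*1e3).astype(np.float32)),np.median(W[m][:,2]))
a=np.radians(41.4);e=np.array([np.cos(a),np.sin(a)])*.0245;go(.3888-e[0],-.3345-e[1],.043)
E
```

```text
clock: 17.9
position: [0.3726, -0.3507, 0.2576]
eef_rot: [[0.059, 0.998, -0.0], [0.998, -0.059, 0.001], [0.001, -0.0, -1.0]]
force: [0.6, 0.1, 0.6]
finger_gap: 0.0263
grasp_force: 15.0
8244 ((388.9377746582031, -336.11468505859375), (104.45140838623047, 56.51699447631836), 41.2730827331543) 0.01944875688570942
t 17.95 psi -3.4 gap 26.5 tool shift mm [ 0.4 -2.3 68.3]
```

View pics/wrist7.png

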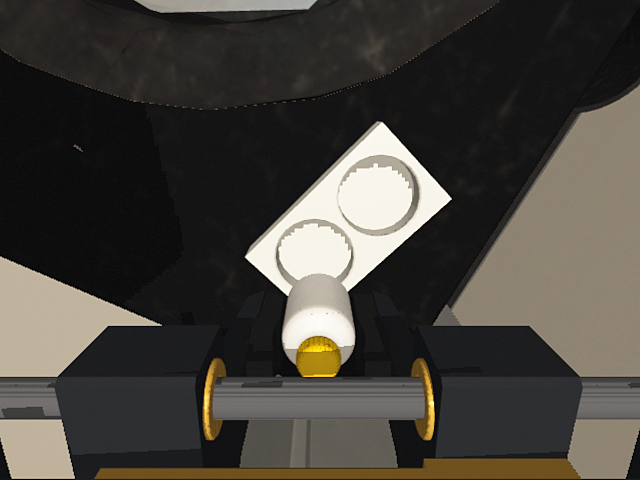

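vial_b is held upright at column 320, and the near pocket's centre is at about column 315. I correct by about 2 mm and lower.

```bash
python3 -m inch '[[10,[-0.5,-2.5,20],0],[10,[0,0,20],0],[10,[0,0,15],0],[10,[0,0,10],0],[10,[0,0,3],0],[10,[0,0,0],0],[10,[0,0,0],0]]'
python3 -m inch '[[10,[0,0,1.5],0],[10,[0,0,0],0],[10,[0,0,0],0],[29,[0,0,0],0],[33,[0,0,0],0],[37,[0,0,0],0],[38,[0,0,0],0],[38,[0,0,0],0]]'
python3 -m inch '[[38,[0,0,-15],0],[38,[0,0,-25],0],[38,[0,0,-40],0],[38,[0,0,-40],0],[50,[0,0,-25],0],[50,[0,0,0],0],[50,[0,0,0],0]]'
python3 - <<'E'
from h import *
f=grab_frame("wrist");W=pts(f);a=np.radians(41.4);e=np.array([np.cos(a),np.sin(a)])*.0245
m=(np.hypot(W[...,0]-.389+e[0],W[...,1]+.3352+e[1])<.02)&(W[...,2]>.049)&(W[...,2]<.065);print(m.sum(),np.nanmean(W[m],0),np.percentile(W[m][:,2],95),"pocket",.389-e[0],-.3352-e[1])
go(.4998,.0025,.17)
E
```

```text
clock: 18.65
position: [0.3699, -0.3522, 0.1906]
eef_rot: [[0.059, 0.998, 0.001], [0.998, -0.059, -0.001], [-0.001, 0.001, -1.0]]
force: [0.3, 0.4, 0.4]
finger_gap: 0.0266
grasp_force: 15.0
clock: 19.45
position: [0.3694, -0.3517, 0.1881]
eef_rot: [[0.059, 0.998, -0.0], [0.998, -0.059, 0.0], [0.0, -0.0, -1.0]]
force: [0.3, -0.2, -0.4]
finger_gap: 0.0381
grasp_force: 0.0
clock: 20.15
position: [0.3694, -0.3517, 0.3332]
eef_rot: [[0.059, 0.998, 0.0], [0.998, -0.059, -0.001], [-0.001, 0.0, -1.0]]
force: [0.3, 0.8, 0.2]
finger_gap: 0.0499
grasp_force: 0.0
378 [ 0.37055653 -0.35360447  0.05384688] 0.0553883021775784 pocket 0.37062227879405374 -0.35140214070042947
t 20.20 psi -3.4 gap 49.9 tool shift mm [360.9 109.7  15.4]
```

vial_b is in its pocket with the cap top at 0.055 m, about 2 mm off centre. Now vial_a.

```bash
python3 -m inch '[[50,[40,12,0],0],[50,[45,14,0],0],[50,[46,14,0],0],[50,[46,14,0],0],[50,[46,14,0],0],[50,[46,14,0],0],[50,[46,14,0],0],[50,[46,14,0],0]]' >/dev/null
python3 -m inch '[[50,[0,0,0],8.59],[50,[0,0,0],8.59],[50,[0,0,0],8.59],[50,[0,0,0],8.59],[50,[0,0,0],8.59],[50,[0,0,0],4.8],[50,[0,0,0],0],[50,[0,0,0],0]]' >/dev/null
python3 - <<'E'
from h import *
f=grab_frame("wrist");W=pts(f);m=(np.hypot(W[...,0]-.4998,W[...,1]-.0025)<.02)&(W[...,2]>.044)&(W[...,2]<.056);c=np.nanmean(W[m],0);print(m.sum(),c)
go(.4998,.0025,.10)
E
```

```text
377 [0.50153024 0.00183654 0.0488814 ]
t 21.85 psi -51.0 gap 49.9 tool shift mm [ 0.1 -0.3 85.1]
```

```bash
python3 -m inch '[[50,[0,0,25],0],[50,[0,0,30],0],[50,[0,0,30],0],[50,[0,0,0],0],[50,[0,0,0],0]]' >/dev/null
python3 - <<'E'
from h import *
f=grab_frame("wrist");cv2.imwrite("pics/wrist8.png",f["img"]);W=pts(f);m=(np.hypot(W[...,0]-.5,W[...,1]-.0025)<.02)&(W[...,2]>.044)&(W[...,2]<.056);c=np.nanmean(W[m],0);print(m.sum(),c)
go(.5005,.002,.037)
E
```

```text
753 [0.5018576  0.00217077 0.04882034]
t 22.40 psi -51.1 gap 49.8 tool shift mm [-0.4 -0.3 65.2]
```

View pics/wrist8.png

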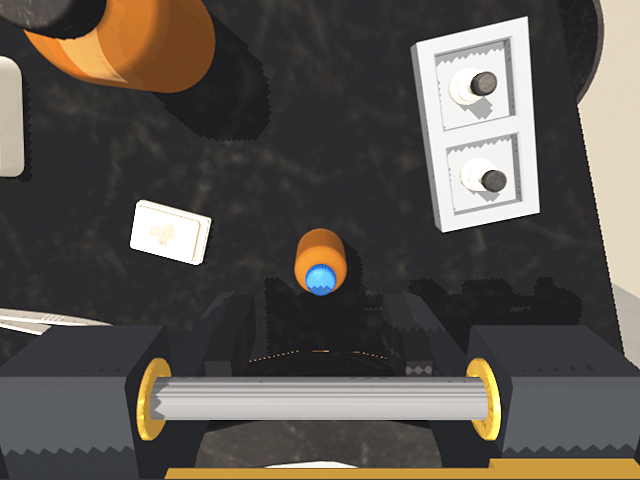

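vial_a, with its blue cap at (321,278), is centred between the fingers, and the amber bottle is well clear. I grip, lift and turn.

```bash
python3 -m inch '[[50,[0.5,0,22],0],[50,[0,0,22],0],[50,[0,0,21],0],[50,[0,0,0],0],[10,[0,0,0],0],[10,[0,0,0],0],[10,[0,0,0],0],[10,[0,0,0],0]]' 15
python3 -m inch '[[10,[0,0,0],0],[10,[0,0,0],0],[10,[0,0,-15],0],[10,[0,0,-30],0],[10,[0,0,-40],0],[10,[0,0,-40],0],[10,[0,0,-15],0],[10,[0,0,0],0]]'
python3 -m inch '[[10,[0,0,0],-8.59],[10,[0,0,0],-8.59],[10,[0,0,0],-8.59],[10,[0,0,0],-8.59],[10,[0,0,0],-8.59],[10,[0,0,0],-5],[10,[0,0,0],0],[10,[0,0,0],0]]'
python3 - <<'E'
from h import *
a=np.radians(41.4);e=np.array([np.cos(a),np.sin(a)])*.0245
go(.389+e[0],-.3352+e[1],.043)
E
```

```text
clock: 23.2
position: [0.5017, 0.0023, 0.1847]
eef_rot: [[0.778, 0.628, 0.003], [0.628, -0.778, -0.001], [0.002, 0.002, -1.0]]
force: [-1.6, 0.2, 6.3]
finger_gap: 0.0262
grasp_force: 15.0
clock: 24.0
position: [0.5018, 0.0023, 0.3265]
eef_rot: [[0.778, 0.628, 0.006], [0.628, -0.778, -0.002], [0.004, 0.005, -1.0]]
force: [-0.1, -0.4, -0.6]
finger_gap: 0.0267
grasp_force: 15.0
clock: 24.8
position: [0.5005, 0.0025, 0.3221]
eef_rot: [[0.058, 0.998, -0.002], [0.998, -0.058, 0.0], [0.0, -0.002, -1.0]]
force: [-0.6, 0.4, -0.7]
finger_gap: 0.0261
grasp_force: 15.0
t 24.80 psi -3.3 gap 26.1 tool shift mm [-326.4  -74.2  132.2]
```

```bash
python3 -m inch '[[10,[-26,-6,0],0],[10,[-46,-11,0],0],[10,[-47,-11,0],0],[10,[-47,-11,0],0],[10,[-47,-11,0],0],[10,[-47,-10,0],0],[10,[-40,-9,0],0],[10,[-26,-5,0],0]]' >/dev/null
python3 -m inch '[[10,[0,0,25],0],[10,[0,0,25],0],[10,[0,0,15],0],[10,[0,0,0],0],[10,[0,0,0],0]]' >/dev/null
python3 - <<'E'
from h import *
f=grab_frame("wrist");cv2.imwrite("pics/wrist9.png",f["img"])
a=np.radians(41.4);e=np.array([np.cos(a),np.sin(a)])*.0245;go(.389+e[0],-.3352+e[1],.043)
E
```

```text
t 26.15 psi -3.2 gap 26.6 tool shift mm [ 0.2 -1.9 68.8]
```

View pics/wrist9.png

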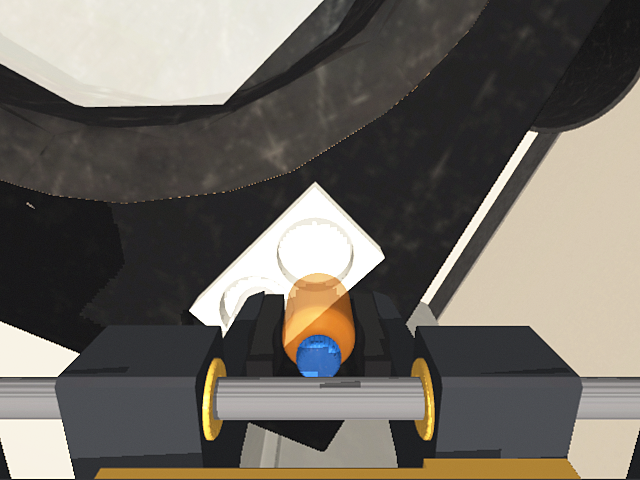

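vial_a is upright above the far pocket: held at column 319, pocket at about 315. vial_b's spot is hidden by the finger, so I check it with the top camera before lowering.

Run:
```python
from h import *
for n in("top","wrist"):
    f=grab_frame(n);W=pts(f)
    m=(np.hypot(W[...,0]-.3706,W[...,1]+.3514)<.02)&(W[...,2]>.03)&(W[...,2]<.065);print(n,m.sum(),np.nanmean(W[m],0) if m.any() else 0)
    if n=="top":cv2.imwrite("pics/top2.png",cv2.resize(f["img"][260:380,380:520],None,fx=4,fy=4))
```

```text
top 0 0
wrist 172 [ 0.3623258  -0.34563624  0.0378463 ]
```

View pics/top2.png

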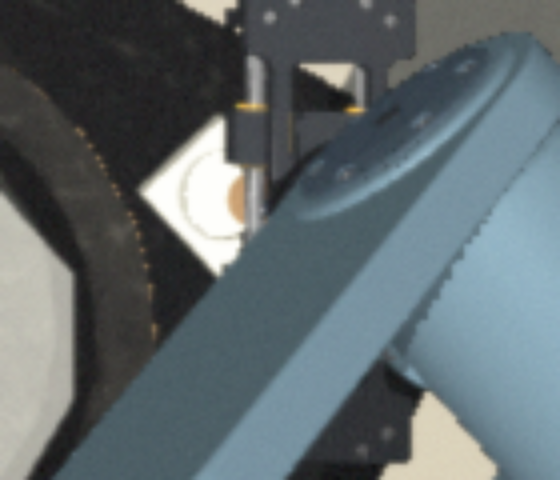

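The arm blocks the top view of vial_b, but the wrist depth map shows a surface 38 mm high at its spot, so it is still standing there. I lower and release with a small opening to spare the neighbour.

```bash
python3 -m inch '[[10,[0,-1.5,20],0],[10,[0,0,20],0],[10,[0,0,15],0],[10,[0,0,10],0],[10,[0,0,3],0],[10,[0,0,0],0],[10,[0,0,0],0]]'
python3 -m inch '[[10,[0,0,1.5],0],[10,[0,0,0],0],[10,[0,0,0],0],[29,[0,0,0],0],[32,[0,0,0],0],[34,[0,0,0],0],[34,[0,0,0],0],[34,[0,0,0],0]]'
python3 -m inch '[[34,[0,0,-15],0],[34,[0,0,-25],0],[34,[0,0,-40],0],[34,[0,0,-40],0],[34,[0,0,-25],0],[34,[0,0,0],0],[34,[0,0,0],0]]'
python3 -m inch '[[34,[-45,0,0],0],[34,[-45,0,0],0],[34,[0,0,0],0],[34,[0,0,0],0],[34,[0,0,0],0]]' >/dev/null
python3 - <<'E'
from h import *
a=np.radians(41.4);e=np.array([np.cos(a),np.sin(a)])*.0245
f=grab_frame("wrist");cv2.imwrite("pics/wrist10.png",f["img"]);W=pts(f)
for s in(1,-1):
    p=np.array([.389,-.3352])+s*e;m=(np.hypot(*(W[...,:2]-p).transpose(2,0,1))<.02)&(W[...,2]>.049)&(W[...,2]<.065)
    print(m.sum(),(np.nanmean(W[m],0)[:2]-p)*1e3 if m.any() else 0,np.percentile(W[m][:,2],90) if m.any() else 0)
E
```

```text
clock: 26.95
position: [0.4079, -0.3193, 0.1911]
eef_rot: [[0.055, 0.998, 0.001], [0.998, -0.055, -0.001], [-0.001, 0.001, -1.0]]
force: [-0.2, 0.3, -0.2]
finger_gap: 0.0267
grasp_force: 15.0
clock: 27.75
position: [0.4074, -0.3188, 0.1886]
eef_rot: [[0.055, 0.998, -0.0], [0.998, -0.055, 0.0], [0.0, -0.0, -1.0]]
force: [0.2, -0.0, -0.1]
finger_gap: 0.0338
grasp_force: 0.0
clock: 28.45
position: [0.4074, -0.3188, 0.3336]
eef_rot: [[0.055, 0.998, 0.0], [0.998, -0.055, -0.001], [-0.0, 0.0, -1.0]]
force: [-0.4, -0.2, 0.1]
finger_gap: 0.0342
grasp_force: 0.0
472 [ 1.07792983 -2.35464243] 0.055167983853040316
439 [ 0.2570421  -2.84398004] 0.05521165200631101
```

View pics/wrist10.png

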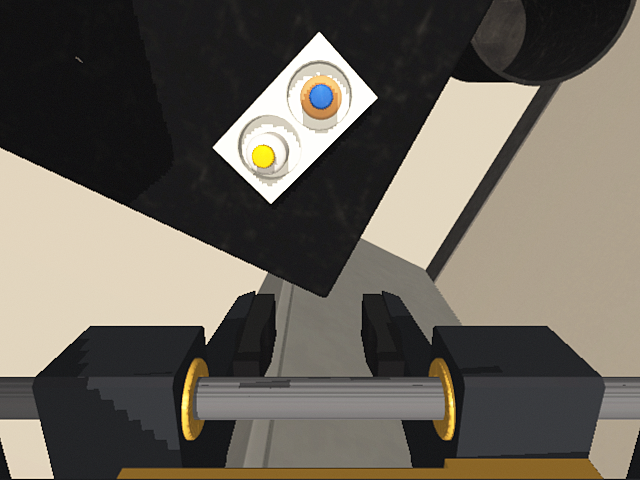

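Both vials stand upright in their pockets, with caps at (321,96) and (263,156). They are within 3 mm of centre, cap tops at 0.055 m, and the arm is clear. I hand the job in.

```bash
python3 -c "
from rig import arm
print(arm.job_done())"
```

```text
the job is handed in; nothing more can be done
None
```

I handed the job in at about 29 s: both vials and both plungers stand upright on their pocket floors within about 3 mm of centre, and the amber bottle was not touched; the hand-in call gave no verdict.

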